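Shift the repaired gear shifter into third on the electronics bench

ROBOT

A 6-joint arm with a two-finger parallel gripper is mounted at the origin on the work surface. World frame = base frame: x ahead of the robot, y to its left, z up, the work surface at z = 0. Lengths are in m, angles in rad, forces in N, time in s.
With the tool pointing down it reaches from about 0.375 to 0.75 m from the base axis. Payload 9 kg.
Tool frame: the origin (TCP) lies at the very end of the fingers, on their centre line; the grasp point (between the pads) lies 19 mm behind it (bot.hold_point_z is the distance from the TCP to the grasp point, in m); y points along the fingers, x is the direction in which the jaws open and shut, and the axes are right-handed (so a half turn about y gives the same grasp; the last joint's range is limited). The gripper opens to 85 mm and grips with 20 to 120 N. Pads are 22 mm wide; open, the fingers measure 114 mm over their backs; the gripper's body (76 mm by 85 mm) begins 54 mm behind the grasp point. The pads swing forward as they close: fully open they stand 13 mm farther back than shut.
Start: joints at [-1.491, 0.104, 0.097, 1.564, 0, 1.353], TCP at [0.176, -0.574, 0.231] pointing down, gripper open.
Joint ranges: [-2.99, 2.99], [-0.84, 1.86], [-1.1, 1.16], [-1.84, 2.11], [-1.51, 1.56], [-3.14, 3.14]. Speed limits (rad/s): [2.22, 2.22, 2.57, 3.14, 3.14, 3.14].

INTERFACE

Orientations are given as a unit quaternion [x, y, z, w].
In Python, from station import bot, grab_frame, get_calibration, recognise gives the robot as it stands.
- The arm moves only by the shell command python3 -m jog 'ROWS' [FORCE]. ROWS is JSON, a list of rows, each a list of 7 numbers: the opening, from -1 (shut) to 1 (fully open), then the shift along the world's x, y, z in mm, then the turn, a rotation vector about the world's x, y, z in rad. A call has 1 to 8 rows; each row is the pose to reach, as a shift and turn from the pose commanded when the call began; what a row does not reach only later rows make up. A row lasts 1/12 s, in which the tool goes at most 41.7 mm and 7.16 degrees, less where a joint would pass 70% of its speed; a pose out of reach is approached as far as the arm can. A call with a gripper value outside its range is refused whole. The fingers move at their own pace and stop on an object; FORCE is the grip in N (left out, the last holds). Time passes only in rows, so rows that repeat a pose let the fingers close. It gives the time, the measured TCP pose, the force and the opening at its end, in the units of the state.
- bot.read_state(): the state, without advancing time (a new reading comes with each control period).
- grab_frame(name): name is "scene" or "top"; returns the picture (480x640x3 uint8, blue, green, red); there is no depth.
- get_calibration(name): a dict with "fx", "fy", "cx", "cy" (pixels), "dist" ([k1, k2, p1, p2, k3] as OpenCV has them; the pictures are not rectified), "extrinsics" (4x4, takes a point from world to camera coordinates). Camera axes: x right, y down, z forward; pixel columns grow to the right and rows downward; lengths in m; the calibration is good to about 2 mm. A picture is of the moment at which its call begins. get_calibration takes no time and is no camera call.
- bot.job_done(): hands the job in, once; it reports no verdict.
Trained networks look in the newest picture that a camera, given by its name, has taken for a name from the list of things; names that differ only in an ending like _2 or _b are one class to them, and where a whole thing is asked for, a point or a joint stands for the part that bears it (a point fixed in the world has none). Each returns a list of dicts, best first, with "score" (0 to 1); they miss things now and then, are a little off and sometimes report something else, mostly with a low value. They report only what shows in the picture. A call takes as long as a camera call.
- recognise(camera, thing): "pixel" ([column, row] in pixels, amid what is visible of it).
The state is a dict: "time": time; "joint_positions": joint angles; "qd": joint speeds; "tau": joint torques, N m; "tcp_pos": TCP position; "orientation": TCP orientation; "contact_force": force on the tool from outside, world axes, zero at the start; "moment": the same for the moment, N m; "gripper_width": finger opening in m.
Only numpy, scipy, OpenCV 4.12 (cv2) and the standard library are available. Lean on these libraries where they do the work, as an engineer would, in place of code of your own. Each camera call takes 0.05 s, during which the arm holds its last target.

TASK

Test the repaired gear shifter on the bench: by pushing against the lever or its red knob, never taking it between the fingers, bring it to neutral, push it across to the right-hand side of the H gate, then push it forward, fully home in the third slot (three orange pips), and leave it there. Leave the bottle, the screwdriver and the solder spool where they are.

Things in the scene. Friction and masses are not known exactly. Their poses are not given: they have to be found in the camera images.
- shifter: Gear shifter fixed to the bench: grey housing 150 (x) x 110 (y) x 92 mm tall on an aluminium foot plate 190 x 150 x 8 mm. Origin at the centre of the underside, on the bench; x points forward (away from the robot at yaw 0), y left, z up; turned up to 0.45 rad either way. The red-knobbed lever rises through the H gate in its top.
- gate (a point): Centre of the H gate, on top of the dark steel gate plate, 92 mm above the bench; axes as the shifter. Channels along x at y = +20 (left) and -20 mm (right) reach 27 mm forward and back; a neutral cross channel 22 mm wide joins them; 20 mm wide tongues stand between. Slots: first forward left, second back left, third forward right (three orange pips), fourth back right; others have white pips.
- knob (a point): Centre of the red knob, a pear shape of 42 mm diameter reaching 21 mm above and below this point, on a straight steel lever 12 mm thick. It lies 160 mm up the lever from the pivot; the pivot is 72 mm below gate, so the knob is 180 mm above the bench with the lever upright. z runs up the lever.
- across (a joint): Sideways lean of the lever, rad: -0.28 = stop at the left channel (it starts there, within 0.01), +0.28 = stop at the right channel (-y). It passes only while the lever is in the neutral cross channel (fore between about -0.07 and 0.07). Stays where it is left; about 3 N at the knob moves it.
- fore (a joint): Forward lean of the lever, rad: -0.28 = stop at the back end (-x), 0 = neutral, +0.28 = stop at the forward end (+x). Starts anywhere between. Stays where left; about 3 N at the knob moves it. Pivot to knob, in the shifter's axes: 160 mm * (sin fore, -sin across * cos fore, cos across * cos fore).
- flux: Loose amber glass flux bottle with a black cap, 38 mm diameter, 85 mm tall, standing to the left of the shifter; origin at the centre of its underside. Bystander.
- driver: Loose screwdriver with a blue handle, about 190 mm long and 26 mm thick, lying to the right of the shifter along its own x axis (handle to -x); origin at its underside, near the middle of its length. Bystander.
- spool: Loose green solder spool, 54 mm diameter, 46 mm tall, standing on end beyond the shifter on its left; origin at the centre of its underside. Bystander.

How it is judged:
By the outcome, as a careful person would: the job done as asked, in the order asked, and still so for the second after the job is handed in, with the robot touching nothing.
It also fails if it takes over 59 s, if anything falls off the work surface, if the arm or the gripper's body presses on something with over 40 N, if the wrist force passes 120 N, or if a joint passes its speed limit or range.

## Working session

There is one attempt and no reset: what is moved stays moved. The work goes in short steps, Python scripts to look and compute and a shell command to move; the robot and the scene stay as the last step left them, time stands still between calls to the robot, and variables do not carry over. Pictures are saved under pics/ and viewed, and the job is handed in when it is done.

```bash
mkdir -p pics; ls; python3 - <<'E'
from station import bot, grab_frame, get_calibration, recognise
import cv2
for n in("scene","top"):
    im=grab_frame(n); cv2.imwrite(f"pics/{n}0.png",im)
    c=get_calibration(n); print(n,c)
    for t in("shifter","gate","knob","flux","driver","spool"):
        try: print(t,[(r["pixel"],round(r["score"],2)) for r in recognise(n,t)][:3])
        except Exception as e: print(t,e)
print(bot.read_state())
E
```

```text
pics
scene {'fx': 537.2226074203476, 'fy': 537.2226074203476, 'cx': 319.16785051629097, 'cy': 249.17575482946557, 'dist': array([-0.12637286,  0.        ,  0.        ,  0.        ,  0.        ]), 'extrinsics': array([[-0.51103305,  0.85936851,  0.01819303,  0.25067421],
       [ 0.56183322,  0.34996909, -0.74957659, -0.25050575],
       [-0.65052951, -0.37283696, -0.66166755,  1.26607131],
       [ 0.        ,  0.        ,  0.        ,  1.        ]])}
shifter [([343.5, 299.2], 0.79)]
gate [([342.2, 298.6], 0.93)]
knob [([374.1, 239.5], 0.8)]
flux [([432.8, 359.4], 0.88)]
driver [([272.6, 265.9], 0.82)]
spool [([306.4, 387.3], 0.73), ([342.7, 299.2], 0.46)]
top {'fx': 456.77367786730827, 'fy': 456.77367786730827, 'cx': 320.8427678146019, 'cy': 238.67915667927207, 'dist': array([-0.07098518,  0.        ,  0.        ,  0.        ,  0.        ]), 'extrinsics': array([[ 0.02766293, -0.99960768, -0.0043873 ,  0.02391494],
       [-0.9909706 , -0.02684735, -0.13136397,  0.57701165],
       [ 0.13119465,  0.0079816 , -0.9913245 ,  0.86856602],
       [ 0.        ,  0.        ,  0.        ,  
[... 172 characters left out ...]
ool [([284.2, 162.9], 0.85)]
{'time': 0.7, 'joint_positions': array([-1.49069772e+00,  1.04082540e-01,  9.73129846e-02,  1.56392124e+00,
       -7.10321830e-06,  1.35310128e+00]), 'qd': array([-0.00267273,  0.0014738 ,  0.00047728, -0.00183382,  0.00176209,
       -0.00032635]), 'tau': array([ 2.40340247e-03, -5.56631899e+01,  5.03684378e+01,  5.53190384e-04,
       -2.59664566e-04,  1.13215114e-05]), 'tcp_pos': array([ 0.17605908, -0.57361637,  0.23134807]), 'orientation': array([ 0.56867108, -0.42027143,  0.42031665, -0.56861151]), 'contact_force': array([-0.05772224, -0.69083263,  0.47006983]), 'moment': array([-0.02440749,  0.03784293,  0.00186812]), 'gripper_width': 0.08530017700674782}
```

View pictures.

View pics/scene0.png

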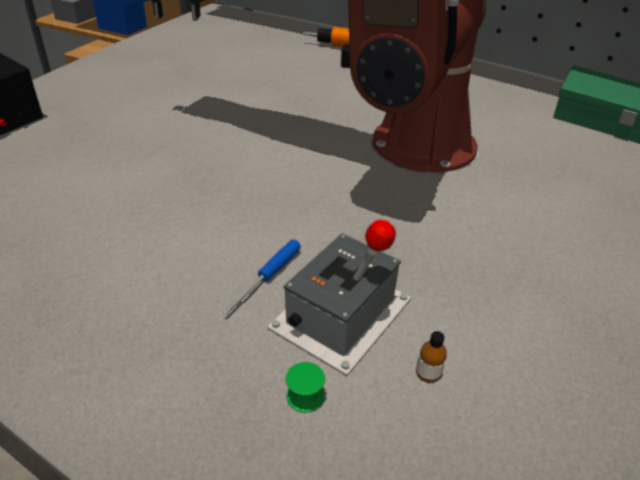

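View pics/top0.png

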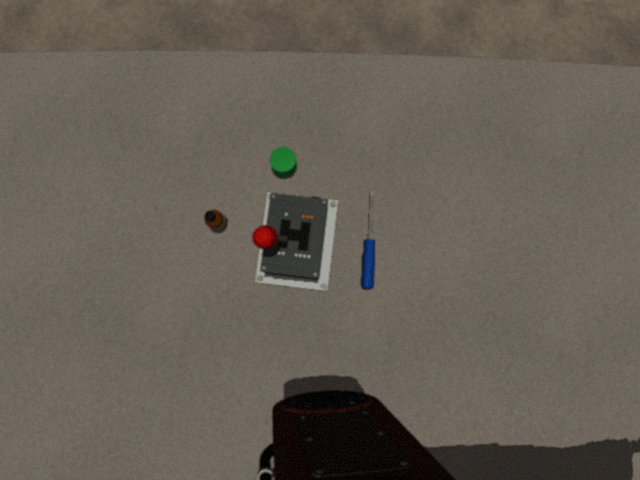

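```bash
python3 - <<'E'
import cv2
for n,(x0,y0,x1,y1) in {"scene":(220,200,460,420),"top":(190,130,430,310)}.items():
    im=cv2.imread(f"pics/{n}0.png")[y0:y1,x0:x1]
    s=3.3 if n=="top" else 2.7
    cv2.imwrite(f"pics/{n}0z.png",cv2.resize(im,None,fx=s,fy=s,interpolation=cv2.INTER_CUBIC))
E
```

```text
(no output)
```

View pics/scene0z.png

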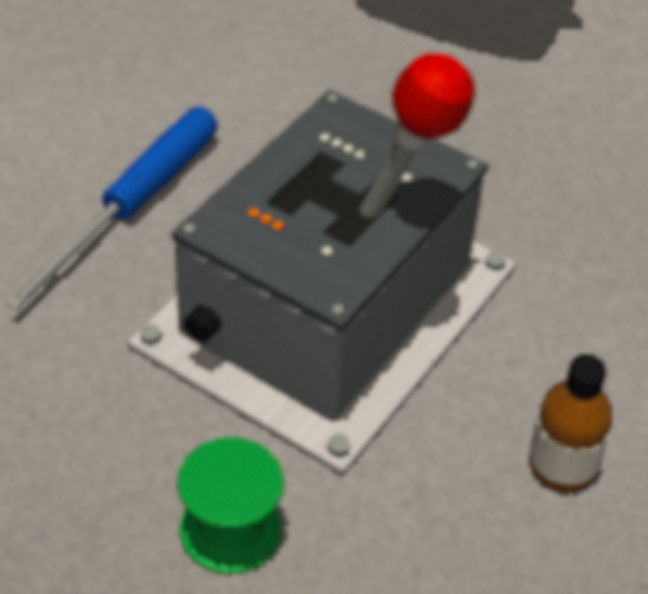

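View pics/top0z.png

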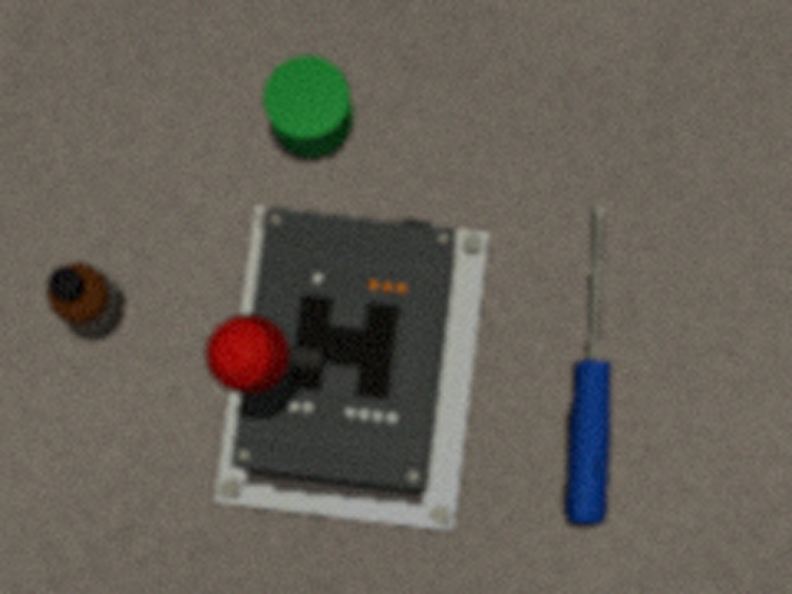

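```bash
cat > h.py <<'E'
import numpy as np,cv2
from scipy.optimize import least_squares
from station import bot, grab_frame, get_calibration, recognise
C={n:get_calibration(n) for n in("scene","top")}
def proj(n,P):
    c=C[n];E=c["extrinsics"];K=np.array([[c["fx"],0,c["cx"]],[0,c["fy"],c["cy"]],[0,0,1]])
    return cv2.projectPoints(np.atleast_2d(np.asarray(P,float)),cv2.Rodrigues(E[:3,:3])[0],E[:3,3],K,c["dist"])[0][:,0]
def atz(n,px,z):
    c=C[n];E=c["extrinsics"];K=np.array([[c["fx"],0,c["cx"]],[0,c["fy"],c["cy"]],[0,0,1]])
    u=cv2.undistortPoints(np.array([[px]],float),K,c["dist"])[0,0]
    d=E[:3,:3].T@np.array([u[0],u[1],1]);o=-E[:3,:3].T@E[:3,3]
    return o+d*(z-o[2])/d[2]
def tri(obs):
    return least_squares(lambda p:np.concatenate([proj(n,p)[0]-px for n,px in obs.items()]),[.5,0,.15])
def knobpos(g,yaw,f,a):
    v=.16*np.array([np.sin(f),-np.sin(a)*np.cos(f),np.cos(a)*np.cos(f)])
    c,s=np.cos(yaw),np.sin(yaw)
    return np.array([g[0]+c*v[0]-s*v[1],g[1]+s*v[0]+c*v[1],.02+v[2]])
def redblob(im):
    h=cv2.cvtColor(im,cv2.COLOR_BGR2HSV)
    m=((h[...,0]<6)|(h[...,0]>174))&(h[...,1]>200)&(h[...,2]>60)
    k,l,s,c=cv2.connectedComponentsWithStats(m.astype(np.uint8))
    i=[j for j in range(1,k)]
    return [(c[j].round(1),s[j][4]) for j in sorted(i,key=lambda j:-s[j][4])[:3]]
E
python3 - <<'E'
from h import *
T=lambda x,y:(x/3.3+190,y/3.3+130)
S=lambda x,y:(x/2.7+220,y/2.7+200)
scr={"top":[T(277,219),T(443,238),T(413,476),T(244,455)],"scene":[S(338,309),S(188,229),S(332,98),S(472,164)]}
for n in scr:
    P=np.array([atz(n,p,.094) for p in scr[n]]);print(n,P.round(4).tolist(),P.mean(0).round(4))
    d=P[0]-P[3];e=P[1]-P[2];print("yaw",np.arctan2(d[1],d[0]),np.arctan2(e[1],e[0]),np.linalg.norm(d),np.linalg.norm(e),np.linalg.norm(P[0]-P[1]))
for nm,a,b in(("third",T(385,306),T(373,397)),):
    a=atz("top",a,.092);b=atz("top",b,.092);print(nm,a,b,(a+b)/2,np.linalg.norm(a-b))
R={}
for n in C:
    im=cv2.imread(f"pics/{n}0.png");r=redblob(im);print(n,r);R[n]=r[0][0]
s=tri(R);print("knob",s.x,s.fun)
print("flux",atz("top",(218,220),.04),"driver",atz("top",(368.7,254),.013),"spool",atz("top",(283.5,160.5),.046))
print("drv ends",atz("top",T(598,210),.013),atz("top",T(587,522),.013))
from scipy.spatial.transform import Rotation as Ro
print(Ro.from_quat(bot.read_state()["orientation"]).as_matrix().round(3))
E
```

```text
top [[0.6469, 0.13, 0.094], [0.6383, 0.0348, 0.094], [0.5024, 0.0479, 0.094], [0.5114, 0.1429, 0.094]] [0.5748 0.0889 0.094 ]
yaw -0.09521636022254742 -0.09631583059051917 0.13609031574605443 0.13658648704799206 0.09562409374652037
scene [[0.6475, 0.1328, 0.094], [0.6396, 0.0371, 0.094], [0.5035, 0.05, 0.094], [0.5123, 0.1451, 0.094]] [0.5757 0.0912 0.094 ]
yaw -0.09094773388588179 -0.09419538139920254 0.1357637378164531 0.13669420011790892 0.09595863228089707
third [0.59845278 0.06667547 0.092     ] [0.54630765 0.07178864 0.092     ] [0.57238022 0.06923206 0.092     ] 0.052395216850358
scene [(array([380.1, 234.8]), np.int32(661)), (array([  2.2, 122. ]), np.int32(33))]
top [(array([264.7, 236.7]), np.int32(402))]
knob [0.5587869  0.13402368 0.17360595] [-0.2665791  -0.00919893 -0.30254666  0.12439215]
flux [0.60801002 0.24645894 0.04      ] driver [ 0.55070335 -0.05818707  0.013     ] spool [0.73223971 0.11942121 0.046     ]
drv ends [ 0.67629228 -0.06170763  0.013     ] [ 0.48150829 -0.05756628  0.013     ]
[[ 0.293  0.     0.956]
 [-0.956 -0.     0.293]
 [ 0.    -1.    -0.   ]]
```

```bash
python3 -m jog '[[-1,40,20,30,0,0,0.12],[-1,75,50,30,0,0,0.24],[-1,110,85,30,0,0,0.36],[-1,140,112,30,0,0,0.48],[-1,170,140,30,0,0,0.6],[-1,195,170,30,0,0,0.72],[-1,215,200,30,0,0,0.84],[-1,230,230,30,0,0,0.96]]' 40 && python3 -m jog '[[-1,9,38,0,0,0,0.12],[-1,18,78,0,0,0,0.22],[-1,26,117,0,0,0,0.22],[-1,34,156,0,0,0,0.22],[-1,42,195,0,0,0,0.22],[-1,50,234,0,0,0,0.22],[-1,58,273,0,0,0,0.22],[-1,65,310,0,0,0,0.22]]'
```

```text
time: 1.37
tcp_pos: [0.4055, -0.3454, 0.2612]
orientation: [0.699, -0.108, 0.108, -0.699]
contact_force: [1.2, -0.1, 0.4]
gripper_width: -0.0001
time: 2.03
tcp_pos: [0.4693, -0.0348, 0.2617]
orientation: [0.706, -0.032, 0.033, -0.706]
contact_force: [0.5, -0.8, 0.5]
gripper_width: 0.0001
```

```bash
python3 -m jog '[[-1,6,38,0,0,0,0],[-1,12,76,0,0,0,0],[-1,18,115,0,0,0,0],[-1,28,175,0,0,0,0],[-1,28,175,0,0,0,0],[-1,28,175,-40,0,0,0],[-1,28,175,-80,0,0,0],[-1,28,175,-107,0,0,0]]' && python3 - <<'E'
from h import *
for n in C:
    im=grab_frame(n);cv2.imwrite(f"pics/{n}1.png",im);print(redblob(im))
    u,v=(370,240) if n=="scene" else (280,240)
    im=cv2.resize(im[v-100:v+100,u-130:u+130],None,fx=3,fy=3);cv2.imwrite(f"pics/{n}1z.png",im)
E
```

```text
time: 2.7
tcp_pos: [0.4963, 0.1388, 0.1513]
orientation: [0.706, -0.033, 0.032, -0.706]
contact_force: [-0.3, -0.6, -1.1]
gripper_width: -0.0001
[(array([380., 235.]), np.int32(656)), (array([  2.2, 122.1]), np.int32(36))]
[(array([272.3, 237.4]), np.int32(105)), (array([154.5, 187.5]), np.int32(2)), (array([231.5, 416.5]), np.int32(2))]
```

View pics/scene1z.png

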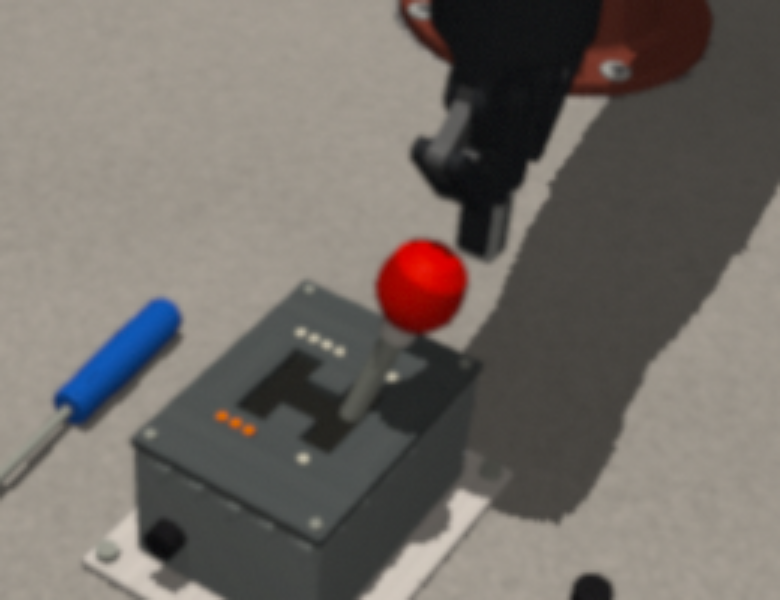

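View pics/top1z.png

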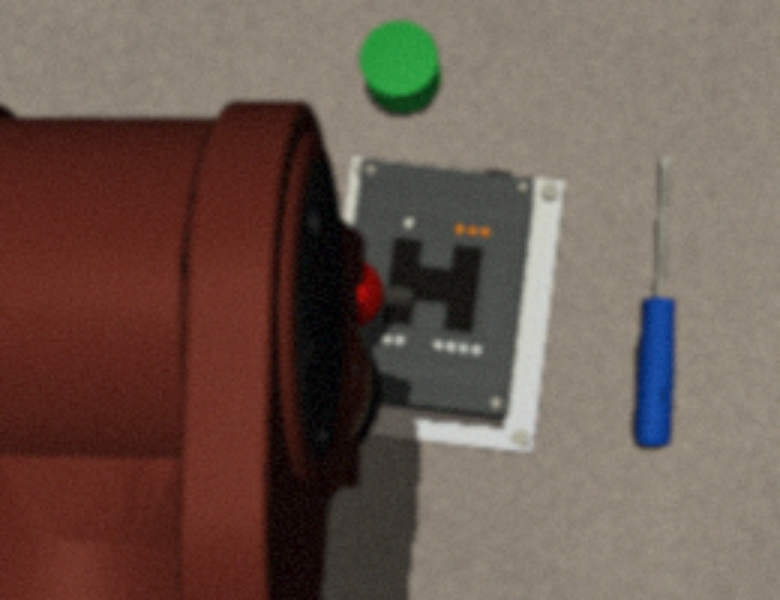

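```bash
cat > st.py <<'E'
from h import *
import sys
tag=sys.argv[1]; G=np.array([.5753,.0898,0]);yaw=-.094
c,s=np.cos(yaw),np.sin(yaw)
R=np.array([[c,s],[-s,c]])
st=bot.read_state();t=st["tcp_pos"];print("t",st["time"],"tcp",t.round(4),"tcp'",(R@(t-G)[:2]*1e3).round(1),"F'",(R@st["contact_force"][:2]).round(1),st["contact_force"][2].round(1))
im=grab_frame("scene");cv2.imwrite(f"pics/s{tag}.png",cv2.resize(im[140:340,240:500],None,fx=3,fy=3))
b=redblob(im)[0];print("scene blob",b)
# fit fore/across from scene only
f=least_squares(lambda p:proj("scene",knobpos(G,yaw,p[0],p[1]))[0]-b[0],[0,0])
print("fore,across (scene only, full visibility assumed)",f.x.round(3),f.cost.round(3),"knob'",(R@(knobpos(G,yaw,*f.x)-G)[:2]*1e3).round(1),knobpos(G,yaw,*f.x).round(3))
E
python3 st.py 2a; python3 -m jog '[[-1,0,0,10,0,0,0],[-1,8,-1,10,0,0,0],[-1,16,-2,10,0,0,0],[-1,23,-2,10,0,0,0],[-1,29,-3,10,0,0,0],[-1,34,-3,10,0,0,0],[-1,38,-4,10,0,0,0],[-1,38,-4,10,0,0,0]]'; python3 st.py 2b
```

```text
t 2.8 tcp [0.4942 0.1383 0.1495] tcp' [-85.3  40.7] F' [-0.1  0.4] -1.3
scene blob (array([380. , 234.9]), np.int32(654))
fore,across (scene only, full visibility assumed) [-0.134 -0.27 ] 0.0 knob' [-21.4  42.3] [0.558 0.134 0.173]
time: 3.52
tcp_pos: [0.5358, 0.1341, 0.1642]
orientation: [-0.706, 0.033, -0.033, 0.706]
contact_force: [-2.2, 1.2, 1.6]
gripper_width: -0.0002
t 3.5167 tcp [0.5358 0.1341 0.1642] tcp' [-43.5  40.4] F' [-2.3  1. ] 1.6
scene blob (array([376.5, 238.4]), np.int32(673))
fore,across (scene only, full visibility assumed) [-0.069 -0.272] 0.0 knob' [-11.1  42.9] [0.568 0.134 0.174]
```

View pics/s2b.png

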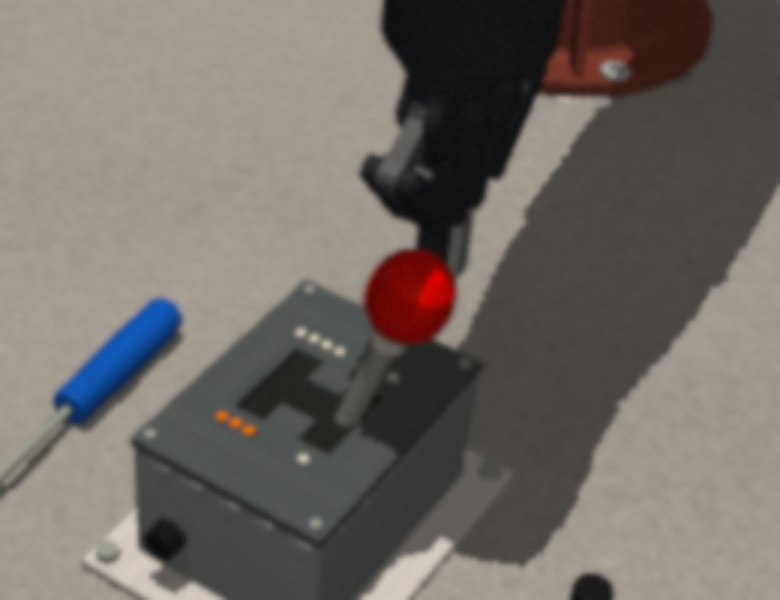

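The knob (about 412,297 in the crop) is being pushed by the finger and has moved forward 10 mm. It needs 11 mm more to reach neutral.

```bash
python3 -m jog '[[-1,4,0,0,0,0,0],[-1,8,-1,0,0,0,0],[-1,11,-1,0,0,0,0],[-1,11,-1,0,0,0,0],[-1,11,-1,0,0,0,0]]'; python3 st.py 3
```

```text
time: 3.98
tcp_pos: [0.5464, 0.1331, 0.1643]
orientation: [0.706, -0.033, 0.033, -0.706]
contact_force: [-1.0, 0.6, 2.0]
gripper_width: -0.0001
t 3.9833 tcp [0.5464 0.1331 0.1643] tcp' [-32.8  40.4] F' [-1.   0.5] 2.0
scene blob (array([372.4, 242.5]), np.int32(689))
fore,across (scene only, full visibility assumed) [-0.    -0.273] 0.0 knob' [-0.  43.2] [0.579 0.133 0.174]
```

```bash
python3 -m jog '[[-1,-27,3,0,0,0,0],[-1,-24,32,0,0,0,0],[-1,-21,62,0,0,0,0],[-1,-21,62,0,0,0,0],[-1,15,59,-6,0,0,0],[-1,38,57,-6,0,0,0],[-1,38,57,-6,0,0,0],[-1,38,57,-6,0,0,0]]'; python3 st.py 4
```

```text
time: 4.7
tcp_pos: [0.5847, 0.1895, 0.1574]
orientation: [0.707, -0.033, 0.033, -0.706]
contact_force: [-0.8, -1.3, -0.5]
gripper_width: 0.0001
t 4.7 tcp [0.5847 0.1895 0.1574] tcp' [  0.  100.2] F' [-0.7 -1.3] -0.5
scene blob (array([371.6, 242.5]), np.int32(658))
fore,across (scene only, full visibility assumed) [ 0.005 -0.268] 0.0 knob' [ 0.9 42.4] [0.58  0.132 0.174]
```

View pics/s4.png

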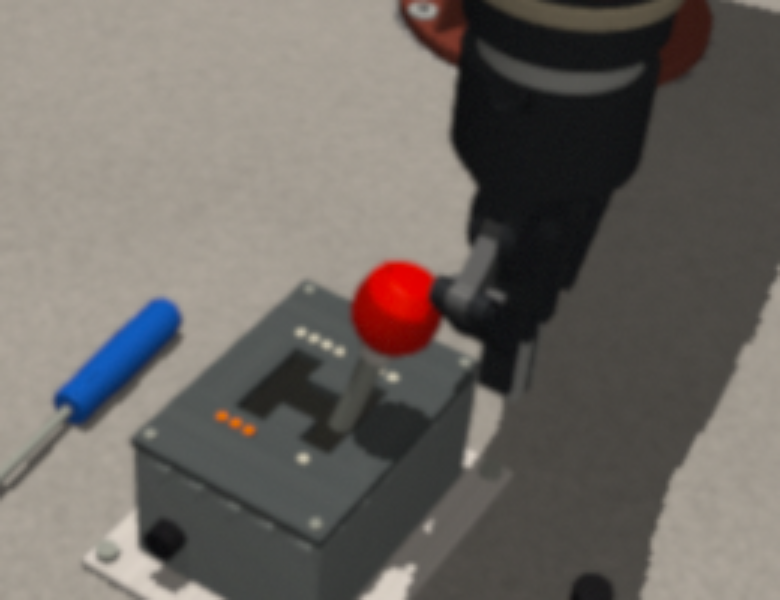

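```bash
python3 -m jog '[[-1,-1,-15,0,0,0,0],[-1,-2,-26,0,0,0,0],[-1,-4,-38,0,0,0,0],[-1,-5,-50,0,0,0,0],[-1,-6,-62,0,0,0,0],[-1,-7,-74,0,0,0,0],[-1,-8,-85,0,0,0,0],[-1,-8,-85,0,0,0,0]]'; python3 st.py 5
```

```text
time: 5.42
tcp_pos: [0.576, 0.1026, 0.1582]
orientation: [0.707, -0.034, 0.034, -0.706]
contact_force: [-0.4, 0.1, 0.1]
gripper_width: -0.0001
t 5.4167 tcp [0.576  0.1026 0.1582] tcp' [-0.5 12.8] F' [-0.5  0.1] 0.1
scene blob (array([330.9, 226.9]), np.int32(344))
fore,across (scene only, full visibility assumed) [0.072 0.11 ] 0.0 knob' [ 11.5 -17.5] [0.585 0.071 0.179]
```

View pics/s5.png

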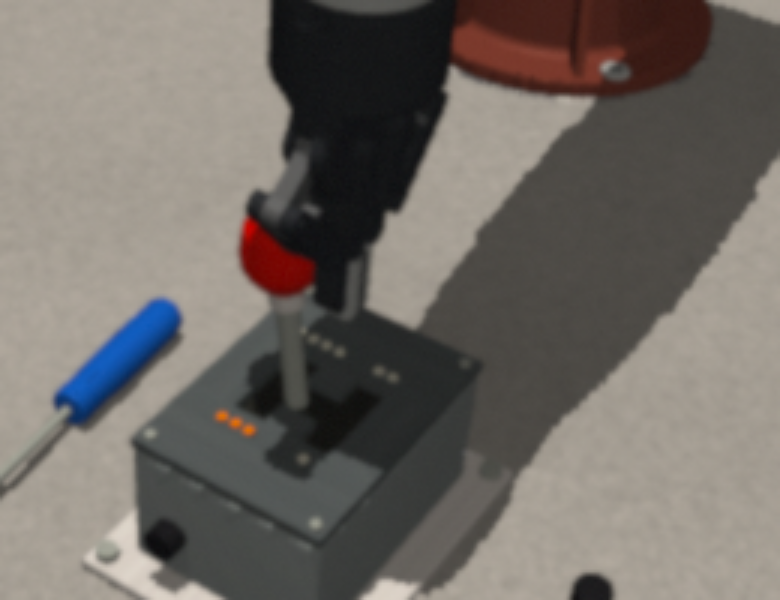

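```bash
python3 -m jog '[[-1,-1,-7,0,0,0,0],[-1,-1,-14,0,0,0,0],[-1,-2,-19,0,0,0,0],[-1,-2,-23,0,0,0,0],[-1,-2,-23,0,0,0,0],[-1,-2,-23,0,0,0,0]]'; python3 st.py 6
```

```text
time: 5.97
tcp_pos: [0.5743, 0.0817, 0.1584]
orientation: [0.707, -0.033, 0.033, -0.706]
contact_force: [-0.1, 0.5, -1.2]
gripper_width: 0.0002
t 5.9667 tcp [0.5743 0.0817 0.1584] tcp' [-0.2 -8.2] F' [-0.2  0.4] -1.2
scene blob (array([319.1, 222.7]), np.int32(376))
fore,across (scene only, full visibility assumed) [0.063 0.244] 0.0 knob' [ 10.1 -38.6] [0.582 0.05  0.175]
```

View pics/s6.png

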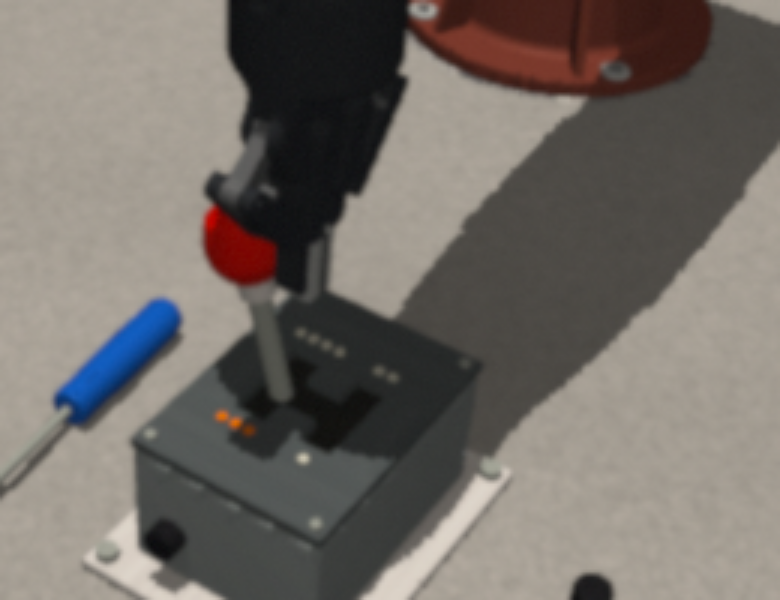

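```bash
python3 -m jog '[[-1,0,-2,0,0,0,0],[-1,0,-3,0,0,0,0],[-1,0,-4,0,0,0,0],[-1,0,-4,0,0,0,0],[-1,0,-4,0,0,0,0]]'; python3 -m jog '[[-1,0,-1,0,0,0,0],[-1,0,-2,0,0,0,0],[-1,0,-2,0,0,0,0],[-1,0,-2,0,0,0,0]]'; python3 st.py 7
```

```text
time: 6.43
tcp_pos: [0.5742, 0.0784, 0.1582]
orientation: [-0.706, 0.033, -0.033, 0.706]
contact_force: [0.2, 3.7, -0.9]
gripper_width: 0.0003
time: 6.77
tcp_pos: [0.5741, 0.0767, 0.1581]
orientation: [-0.706, 0.033, -0.033, 0.707]
contact_force: [0.0, 6.2, -2.8]
gripper_width: -0.0003
t 6.7667 tcp [0.5741 0.0767 0.1581] tcp' [ -0.  -13.1] F' [-0.6  6.2] -2.8
scene blob (array([316.4, 222.2]), np.int32(373))
fore,across (scene only, full visibility assumed) [0.064 0.274] 0.0 knob' [ 10.3 -43.1] [0.582 0.046 0.174]
```

```bash
python3 -m jog '[[-1,0,-1,0,0,0,0],[-1,0,-2,0,0,0,0],[-1,0,-2,0,0,0,0],[-1,0,-2,0,0,0,0]]'
```

```text
time: 7.15
tcp_pos: [0.5739, 0.0754, 0.1579]
orientation: [-0.706, 0.033, -0.032, 0.707]
contact_force: [0.1, 8.5, -3.1]
gripper_width: 0.0001
```

```bash
python3 -m jog '[[-1,2,20,0,0,0,0],[-1,4,39,2,0,0,0],[-1,-30,42,4,0,0,0],[-1,-61,45,4,0,0,0],[-1,-61,45,4,0,0,0],[-1,-64,10,4,0,0,0],[-1,-67,-24,4,0,0,0],[-1,-67,-24,4,0,0,0]]'; python3 st.py 8
```

```text
time: 7.82
tcp_pos: [0.5074, 0.0456, 0.1628]
orientation: [0.707, -0.034, 0.034, -0.705]
contact_force: [0.2, -0.4, 0.0]
gripper_width: -0.0001
t 7.8167 tcp [0.5074 0.0456 0.1628] tcp' [-63.5 -50.4] F' [ 0.3 -0.4] 0.0
scene blob (array([319.8, 218.4]), np.int32(625))
fore,across (scene only, full visibility assumed) [0.002 0.281] 0.0 knob' [  0.4 -44.4] [0.571 0.046 0.174]
```

View pics/s8.png

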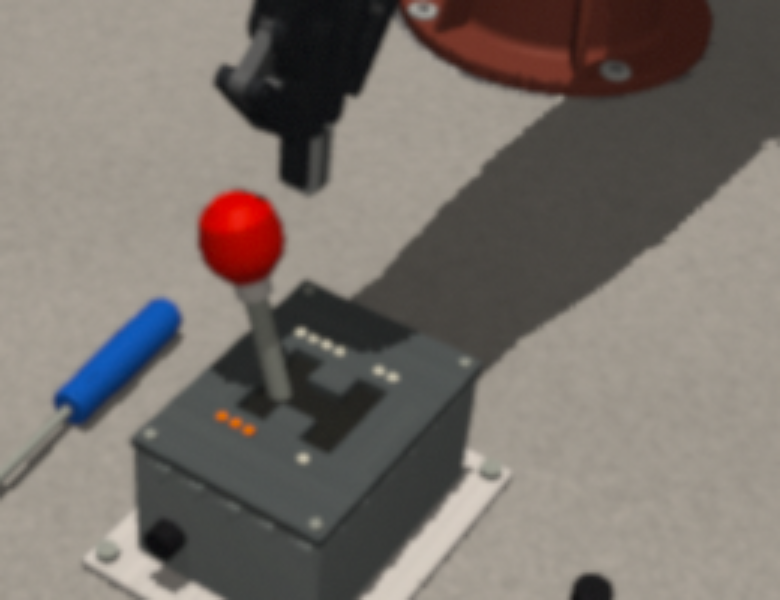

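```bash
python3 -m jog '[[-1,12,5,0,0,0,0],[-1,22,4,0,0,0,0],[-1,30,3,0,0,0,0],[-1,38,2,0,0,0,0],[-1,46,2,0,0,0,0],[-1,54,1,0,0,0,0],[-1,60,0,-2,0,0,0],[-1,60,0,-4,0,0,0]]'; python3 st.py 9
```

```text
time: 8.53
tcp_pos: [0.5684, 0.05, 0.1581]
orientation: [-0.706, 0.033, -0.033, 0.706]
contact_force: [-0.9, -0.1, 1.3]
gripper_width: -0.0002
t 8.5333 tcp [0.5684 0.05   0.1581] tcp' [ -3.2 -40.3] F' [-0.9 -0.2] 1.3
scene blob (array([307.9, 230.7]), np.int32(653))
fore,across (scene only, full visibility assumed) [0.189 0.279] 0.0 knob' [ 30.  -43.2] [0.601 0.044 0.171]
```

View pics/s9.png

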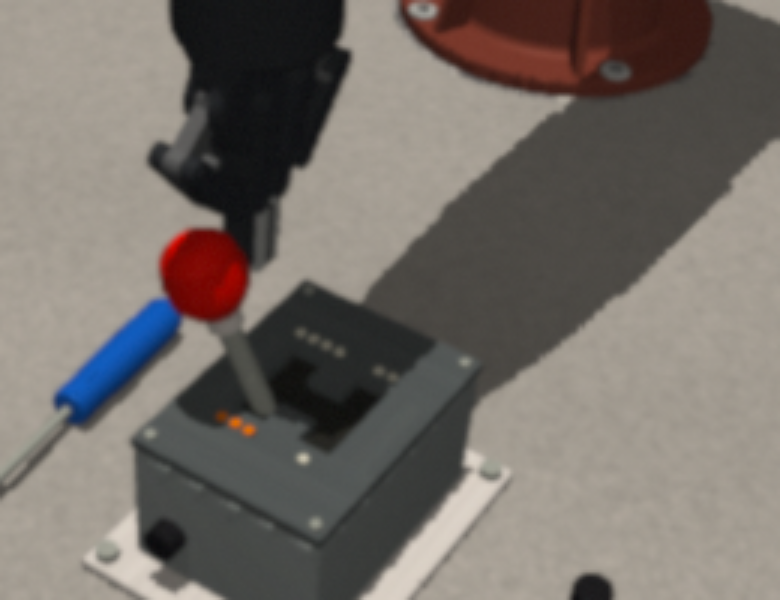

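The knob (crop 204,275) is moving into the third slot. It has 14 mm to go to the stop.

```bash
python3 -m jog '[[-1,4,0,0,0,0,0],[-1,8,-1,0,0,0,0],[-1,11,-1,0,0,0,0],[-1,13,-1,0,0,0,0],[-1,14,-1,0,0,0,0],[-1,14,-1,0,0,0,0]]'; python3 -m jog '[[-1,1,0,0,0,0,0],[-1,2,0,0,0,0,0],[-1,3,0,0,0,0,0],[-1,3,0,0,0,0,0]]';python3 st.py 10
```

```text
time: 9.08
tcp_pos: [0.5814, 0.0491, 0.1583]
orientation: [0.706, -0.033, 0.033, -0.706]
contact_force: [-3.0, 0.3, -0.4]
gripper_width: 0.0003
time: 9.42
tcp_pos: [0.5839, 0.0491, 0.1582]
orientation: [0.706, -0.033, 0.033, -0.706]
contact_force: [-4.3, -0.4, -0.8]
gripper_width: -0.0002
t 9.4167 tcp [0.5839 0.0491 0.1582] tcp' [ 12.4 -39.7] F' [-4.3 -0.9] -0.8
scene blob (array([302.6, 237.6]), np.int32(662))
fore,across (scene only, full visibility assumed) [0.275 0.278] 0.0 knob' [ 43.4 -42.2] [0.615 0.044 0.168]
```

```bash
python3 -m jog '[[-1,1,0,0,0,0,0],[-1,2,0,0,0,0,0],[-1,3,0,0,0,0,0],[-1,3,0,0,0,0,0]]'; python3 -m jog '[[-1,1,0,0,0,0,0],[-1,2,0,0,0,0,0],[-1,2,0,0,0,0,0]]';python3 st.py 11
```

```text
time: 9.8
tcp_pos: [0.5861, 0.0491, 0.1578]
orientation: [0.706, -0.034, 0.032, -0.706]
contact_force: [-8.7, -1.2, 0.2]
gripper_width: -0.0002
time: 10.05
tcp_pos: [0.5876, 0.0492, 0.1576]
orientation: [0.706, -0.034, 0.032, -0.706]
contact_force: [-11.4, -1.6, 0.2]
gripper_width: 0.0002
t 10.05 tcp [0.5876 0.0492 0.1576] tcp' [ 16.  -39.3] F' [-11.2  -2.7] 0.2
scene blob (array([302.6, 237.7]), np.int32(655))
fore,across (scene only, full visibility assumed) [0.276 0.277] 0.0 knob' [ 43.6 -42.1] [0.615 0.044 0.168]
```

The force is climbing (11 N) while the knob stays still, so the lever is on the stop. I'll retreat and verify.

```bash
python3 -m jog '[[-1,-20,2,0,0,0,0],[-1,-55,5,0,0,0,0],[-1,-90,8,0,0,0,0],[-1,-90,8,40,0,0,0],[-1,-90,8,80,0,0,0],[-1,-90,-30,90,0,0,0],[-1,-90,-70,90,0,0,0],[-1,-90,-110,90,0,0,0]]';python3 -m jog '[[-1,-5,-40,0,0,0,0],[-1,-10,-80,0,0,0,0],[-1,-15,-120,0,0,0,0],[-1,-20,-160,0,0,0,0],[-1,-25,-200,0,0,0,0],[-1,-30,-240,0,0,0,0],[-1,-30,-240,0,0,0,0]]'; python3 st.py 12; python3 - <<'E'
from h import *
im=grab_frame("top");cv2.imwrite("pics/t12.png",im[130:310,190:430].repeat(3,0).repeat(3,1))
b=redblob(im)[:1];s=redblob(grab_frame("scene"))[0][0];print(b)
r=tri({"top":b[0][0],"scene":s});print("knob",r.x,r.fun.round(2))
for n,z in(("flux",.04),("driver",.013),("spool",.046)):
    print(n,[q["pixel"] for q in recognise("top",n)][:1])
E
```

```text
time: 10.77
tcp_pos: [0.5005, -0.0621, 0.2506]
orientation: [0.707, -0.03, 0.034, -0.706]
contact_force: [0.9, -0.6, -1.1]
gripper_width: 0.0001
time: 11.35
tcp_pos: [0.4683, -0.3075, 0.248]
orientation: [0.707, -0.034, 0.035, -0.705]
contact_force: [-0.2, -0.4, -0.2]
gripper_width: -0.0002
t 11.35 tcp [ 0.4683 -0.3075  0.248 ] tcp' [ -69.2 -405.6] F' [-0.2 -0.4] -0.2
scene blob (array([302.5, 237.8]), np.int32(654))
fore,across (scene only, full visibility assumed) [0.277 0.277] 0.0 knob' [ 43.8 -42.1] [0.615 0.044 0.168]
[(array([318.8, 206. ]), np.int32(396))]
knob [0.61521565 0.04383243 0.16844273] [-0.07  0.04 -0.06 -0.01]
flux [[216.5, 218.1]]
driver [[369.4, 256.3]]
spool [[284.4, 164.3]]
```

```bash
ls pics
```

```text
s10.png
s11.png
s12.png
s2a.png
s2b.png
s3.png
s4.png
s5.png
s6.png
s7.png
s8.png
s9.png
scene0.png
scene0z.png
scene1.png
scene1z.png
t12.png
top0.png
top0z.png
top1.png
top1z.png
```

View pics/t12.png

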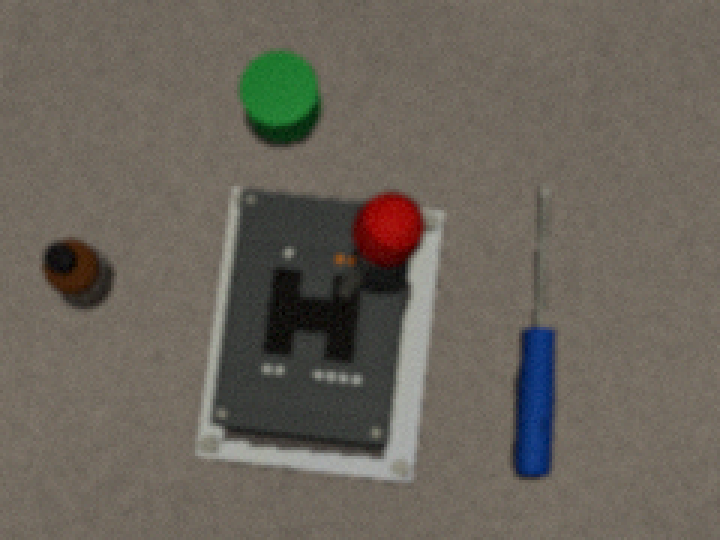

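View pics/s12.png

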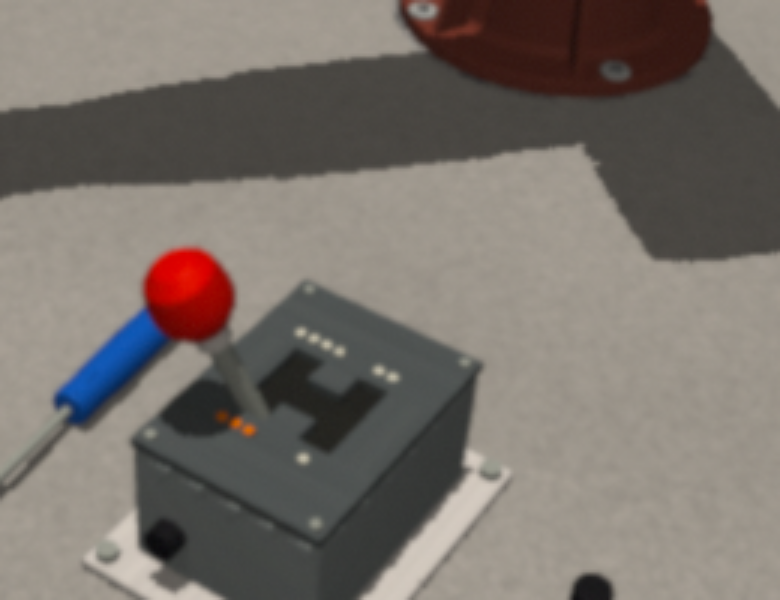

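The lever is in the third slot, next to the orange pips (knob at about 388,230 in the top crop). The bystanders are unmoved and the robot is clear.

```bash
python3 -c "
from station import bot
print(bot.job_done())"
```

```text
the job is handed in; nothing more can be done
None
```

The lever is fully home in the third slot, and I handed the job in at about 12 s of the 59 s allowed. I pushed only on the red knob with the closed fingertips. The order was forward to neutral, across to the right stop, then forward to the end stop.

- **Lever position:** After retreating, both cameras put the knob at (0.615, 0.044, 0.168) m. The scene view gave fore and across of about +0.277 rad each, against stops at 0.28.
- **Stop reached:** In the last push, force rose to about 11 N while the knob stayed still.
- **Neutral and right stop:** Before the forward push, the scene view gave fore 0.00 and across +0.28 rad.
- **Bystanders:** In the final top view the bottle, screwdriver and spool look where they started. The network's pixels differ from the first ones by about 2 px, which is within its noise.
- **Robot:** The gripper ended well clear, touching nothing.

One reading disagreed: during the sideways push the gripper partly hid the knob, and the scene view read fore 0.06–0.07 rad. With the knob in clear view again it read 0.00. No check failed.

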